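Slide the inspection camera to the marked stop

TASK

Press down the pad in the middle of the camera carriage to free its hold on the rail and, with the pad down, push the carriage along until it is right up against the stop that bears the arrow. Then let the pad come up so that the hold catches, and move clear. Never force the carriage along while the hold is on. Only press and push with the fingertips: grasp nothing, and leave the other things on the table where they are.

Things in the scene. Friction and masses are not known exactly. Their poses are not given: they have to be found in the camera images.
- pad_top (a point): Centre of the upper face of the press pad: a ribbed steel plate, 50 mm across the rail, 60 mm along it, in the middle of the black carriage, its face 46 mm above the table when up. The carriage's two end shoulders rise 10 mm above the raised pad; their inner faces are 32 mm and outer faces 48 mm from the pad's centre along the rail. Axes as rail.
- pad (a joint): How far the pad is pushed down, m: 0 up, 0.006 fully down. Sprung: about 13 N starts it, 15 N is fully down. Up, its shoe grips the rail and the carriage is held (against about 20 N); from about 0.5 mm down the carriage slides freely (about 1 N). Let go, the pad rises and the hold catches again.
- carriage (a joint): Place of the carriage (and pad centre) along the rail, m: 0 at the rail's middle, growing towards the rail's +y. The carriage is 60 mm wide across the rail, 96 mm long; a small camera sits 45 to 78 mm out from its centre on the rail's +x side, up to 47 mm above the table.
- rail: Aluminium slotted rail fixed to the table, 44 mm wide, 20 mm high, 430 mm long. Origin at the centre of its underside; y along the rail, x across it (away from the robot at yaw 0), z up.
- stop_marked: The marked stop, at either end: a dark steel block fixed on the rail, 52 mm across, 28 mm along the rail, 20 to 50 mm above the table, with a raised arrow (6 mm) on top pointing across the rail to its -x side. Origin: centre of the block's underside, on the rail's centre line; axes as rail. The carriage is against it when pad centre and this origin are 62 mm apart horizontally.
- stop_plain: The other stop, at the other end: the same block with only a round nut, 24 mm across and 6 mm high, on top. Origin and axes as stop_marked.
- spool: Bystander, to be left alone: the round filament spool lying flat, 150 mm across, 55 mm high; origin at the centre of its underside, as it lies.
- gear: Bystander, to be left alone: a small printed gear, 66 mm across, 22 mm high; origin at the centre of its underside, as it lies.
- screwdriver: Bystander, to be left alone: a screwdriver lying on the table, 170 mm long, roughly along the rail; origin near its middle.
- mouse: Bystander, to be left alone: a computer mouse, 100 x 60 x 32 mm; origin at the centre of its underside, as it lies.
- glue: Bystander, to be left alone: an upright glue bottle, 44 mm across, 90 mm high; origin at the centre of its underside, as it lies.
- bin: Bystander, to be left alone: a small open parts bin, 100 x 80 x 50 mm; origin at the centre of its underside, as it lies.
- wheel: Bystander, to be left alone: a small robot wheel lying flat, 68 mm across, 20 mm high; origin at the centre of its underside, as it lies.

How it is judged:
By the outcome, as a careful person would: the job done as asked, in the order asked, and still so for the second after the job is handed in, with the robot touching nothing.
It also fails if it takes over 35 s, if anything falls off the work surface, if the arm or the gripper's body presses on something with over 40 N, if the wrist force passes 120 N, or if a joint passes its speed limit or range.

ROBOT

A 6-joint arm with a two-finger parallel gripper is mounted at the origin on the work surface. World frame = base frame: x ahead of the robot, y to its left, z up, the work surface at z = 0. Lengths are in m, angles in rad, forces in N, time in s.
With the tool pointing down it reaches from about 0.225 to 0.875 m from the base axis. Payload 3.4 kg.
Tool frame: the origin (TCP) lies on the centre line of the jaws, within the pads' length; the fingertips stand 11 mm ahead of it and the grasp point (between the pads) lies 8 mm behind it; z points along the fingers, y is the line along which they close (so a half turn about z gives the same grasp; the last joint's range is limited). The gripper opens to 85 mm and grips with 20 to 120 N. Pads are 22 mm wide; open, the fingers measure 114 mm over their backs; the gripper's body (76 mm by 85 mm) begins 54 mm behind the grasp point. The pads swing forward as they close: fully open they stand 13 mm farther back than shut.
Start: joints at [-1.417, 0.276, 1.505, -0, 1.361, -0.121], TCP at [0.156, -0.553, 0.242] pointing down, gripper open.
Joint ranges: [-2.89, 2.89], [-0.75, 2.08], [0.22, 2.7], [-1.18, 4.32], [0.11, 2.71], [-2.7, 2.7]. Speed limits (rad/s): [2.57, 2.57, 3.14, 3.14, 3.14, 3.14].

INTERFACE

Orientations are given as a unit quaternion [w, x, y, z].
In Python, from rig import manip, eyes, job gives the robot as it stands.
- The arm moves only by the tool drive_tool, never from a script. Its argument "rows" is a list of rows, each a list of 3 entries, a list of its own where there are three numbers: the turn, a rotation vector about the world's x, y, z in rad, then the shift along the world's x, y, z in cm, then the finger opening in cm, from 0 to 8.54. A call has 1 to 8 rows; each row shifts and turns the commanded pose from where the row before left it; what a row does not reach is not made up. A row lasts 1/8 s, in which the tool goes at most 62.5 mm and 10.7 degrees, less where a joint would pass 70% of its speed; a pose out of reach is approached as far as the arm can. A call is refused whole if a number of a shift passes 6.25 or a number of a turn 0.188, either way. A call with a gripper value outside its range is refused whole. The fingers move at their own pace and stop on an object; "force" is the grip in N (left out, the last holds). Time passes only in rows, so rows that do not move let the fingers close. It gives the time, the measured TCP pose, the force, the opening and the grip force at its end, in the units of the state.
- manip.get_state(): the state, without advancing time (a new reading comes with each control period).
- eyes.get_image(name): name is "scene" or "top" or "wrist"; returns the picture (480x640x3 uint8, red, green, blue); there is no depth.
- eyes.get_calibration(name): a dict with "camera_matrix" (3x3 intrinsics, pixels), "view" (4x4, takes a point from world to camera coordinates). Camera axes: x right, y up, looking along -z (the intrinsics and any distortion apply to the point x, -y, -z); pixel columns grow to the right and rows downward; lengths in m; the calibration is good to about 2 mm. A picture is of the moment at which its call begins: read the wrist's pose just before it. get_calibration takes no time and is no camera call; for the wrist camera it gives the pose at the moment of the call.
- job.sign_off(): hands the job in; it is judged then, once.
The state is a dict: "clock": time; "qpos": joint angles; "qd": joint speeds; "effort": joint torques, N m; "position": TCP position; "ee_rot": TCP orientation; "contact_force": force on the tool from outside, world axes, zero at the start; "moment": the same for the moment, N m; "width": finger opening in m; "gripper_force": force on a finger pad.
Only numpy, scipy, OpenCV 4.12 (cv2) and the standard library are available. Lean on these libraries where they do the work, as an engineer would, in place of code of your own. Each camera call takes 0.05 s, during which the arm holds its last target. There are 200 camera calls.

## Working session

There is one attempt and no reset: what is moved stays moved. The work goes in short steps, Python scripts to look and compute and a tool call to move; the robot and the scene stay as the last step left them, time stands still between calls to the robot, and variables do not carry over. Pictures are saved under pics/ and viewed, at most 10 in all, crops included, and the job is handed in when it is done.

Besides the shell and the picture viewer there is one more tool, called after "Emit:" as name(argument=value, ...), one argument or row to a line, values as JSON. drive_tool: Moves the arm, as the interface text tells. Its arguments: {"type":"object","properties":{"rows":{"type":"array"},"force":{"type":"number"}},"required":["rows"]}

```bash
mkdir -p pics; python3 - <<'E'
from rig import manip, eyes, job
import cv2
for n in("top","scene"):
    cv2.imwrite(f"pics/{n}0.png",eyes.get_image(n)[:,:,::-1])
    c=eyes.get_calibration(n);print(n,c)
print(manip.get_state())
E
```

```text
top {'camera_matrix': array([[591.18116849,   0.        , 317.84706281],
       [  0.        , 591.18116849, 232.72796368],
       [  0.        ,   0.        ,   1.        ]]), 'view': array([[ 0.01107311, -0.99992386, -0.00544688, -0.0115415 ],
       [ 0.99196234,  0.01029796,  0.12611372, -0.56303159],
       [-0.12604803, -0.00679957,  0.99200084, -1.18583845],
       [ 0.        ,  0.        ,  0.        ,  1.        ]])}
scene {'camera_matrix': array([[516.13333358,   0.        , 315.54326639],
       [  0.        , 516.13333358, 246.16213377],
       [  0.        ,   0.        ,   1.        ]]), 'view': array([[-0.52042687,  0.85390019,  0.00321501,  0.30348469],
       [-0.67445113, -0.41336131,  0.6117582 ,  0.34906477],
       [ 0.52370941,  0.31620704,  0.79103828, -1.37250681],
       [ 0.        ,  0.        ,  0.        ,  1.        ]])}
{'clock': 0.1, 'qpos': array([-1.41700050e+00,  2.76535226e-01,  1.50603687e+00, -8.05945724e-06,
        1.36069518e+00, -1.21016373e-01]), 'qd': array([ 0.00146588, -0.00025441, -0.001518  , -0.00206752, -0.00043932,
       -0.00142588]), 'effort': array([ 9.34191157e-04, -4.17699766e+01, -2.46404171e+01, -2.51892234e-04,
        5.75427388e-03, -1.68901416e-06]), 'position': array([ 0.15594675, -0.55296504,  0.24151213]), 'ee_rot': array([-8.37137141e-04,  9.90574163e-01,  1.36974915e-01, -1.76626166e-05]), 'contact_force': array([-0.21916399, -0.2785022 , -0.25663414]), 'moment': array([ 0.0030483 , -0.00732518, -0.01328881]), 'gripper_force': 0.0, 'width': 0.08549697160723117}
```

View pics/top0.png

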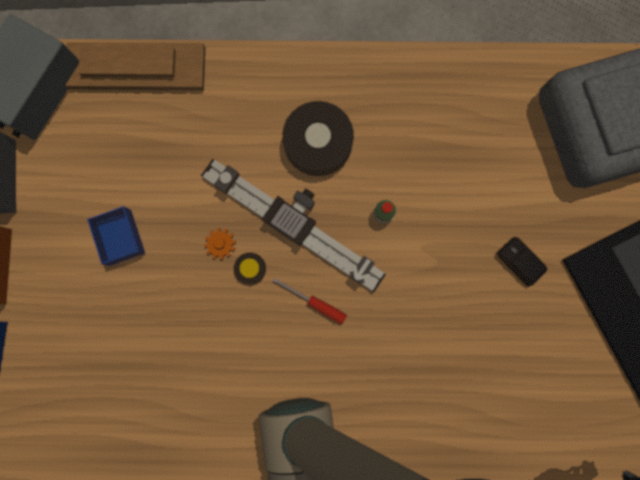

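View pics/scene0.png

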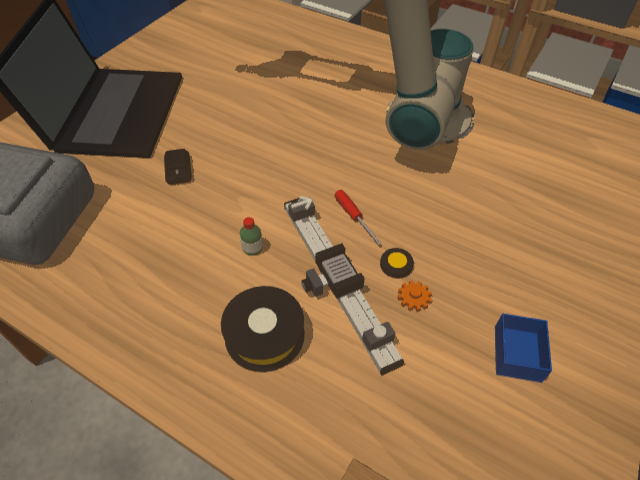

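The top view shows the carriage at about (290,220), the nut stop at about (227,178), and what looks like the arrow stop at about (364,270). The camera is on the far side of the rail. I'll enlarge it to confirm.

```bash
python3 - <<'E'
import cv2
a=cv2.imread("pics/top0.png")[150:300,195:395]
cv2.imwrite("pics/crop0.png",cv2.resize(a,None,fx=4,fy=4,interpolation=cv2.INTER_CUBIC))
E
```

```text
(no output)
```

View pics/crop0.png

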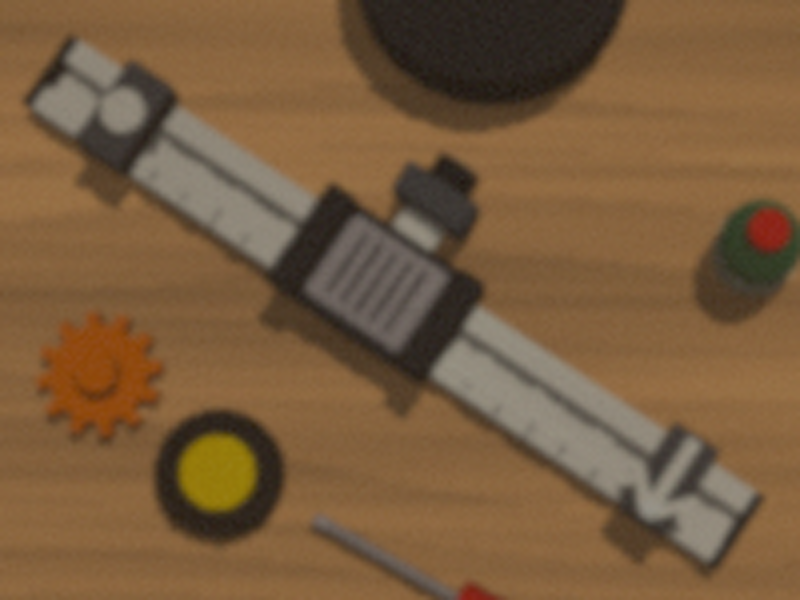

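```bash
cat > h.py <<'E'
import numpy as np
from rig import manip, eyes, job
def ray(c,uv,z):
    K,V=c["camera_matrix"],c["view"]; R,t=V[:3,:3],V[:3,3]
    d=np.linalg.inv(K)@[uv[0],uv[1],1]; d=R.T@(d*[1,-1,-1]); o=-R.T@t
    return o+d*(z-o[2])/d[2]
def proj(c,p):
    q=(c["view"]@[*p,1])[:3]*[1,-1,-1]; q=c["camera_matrix"]@q; return q[:2]/q[2]
E
python3 - <<'E'
from h import *
c=eyes.get_calibration("top")
f=lambda u,v,z:ray(c,((u+.5)/4-.5+195,(v+.5)/4-.5+150),z)[:2]
pc=[f(*p,.046) for p in((355,212),(450,282),(400,353),(305,285))]
print("pad",np.mean(pc,0),[np.linalg.norm(pc[i]-pc[i-1]) for i in range(4)])
rc=[f(*p,.02) for p in((72,40),(760,497),(713,568),(28,103))]
print("rail",np.mean(rc,0),[np.linalg.norm(rc[i]-rc[i-1]) for i in range(4)])
y=(rc[0]+rc[3]-rc[1]-rc[2]);y/=np.linalg.norm(y);print("yaxis",y,"yaw",np.arctan2(-y[0],y[1]))
n=f(122,110,.056);a=f(692,448,.056);b=f(652,520,.056)
x=np.array([y[1],-y[0]]);o=np.mean(rc,0)
for k,p in dict(pad=np.mean(pc,0),nut=n,tail=a,tip=b,cap=f(768,230,.09)).items():print(k,p,"rail x,y",(p-o)@x,(p-o)@y)
E
```

```text
pad [0.58683921 0.05399852] [np.float64(0.04572878836224872), np.float64(0.061170666600639946), np.float64(0.04468860525075781), np.float64(0.06031787910556941)]
rail [0.58225177 0.0493937 ] [np.float64(0.04097292190452703), np.float64(0.4363598166637875), np.float64(0.04421981369115912), np.float64(0.4359143143579956)]
yaxis [0.55093531 0.83454795] yaw -0.5834845648117767
pad [0.58683921 0.05399852] rail x,y 0.0012914802194313008 0.0063703322715137085
nut [0.67388213 0.18642729] rail x,y 0.0009732837692393198 0.1648435026976448
tail [ 0.5027987  -0.10673341] rail x,y 0.019708539851572976 -0.17406906316413068
tip [ 0.46633066 -0.08665671] rail x,y -0.021786748138040175 -0.17740561979234382
cap [ 0.60880545 -0.14169028] rail x,y 0.12743523051029412 -0.14483937874016656
```

The arrow stop is at the lower right, towards rail −y (crop about (668,475)). The measured sizes match the given ones: pad 61×45 mm, rail 436×43 mm. The carriage needs to travel about 120 mm. Next I'll move above the pad with the fingers shut and tool x along the rail.

Emit:
drive_tool(
  rows=[
    [[0, 0, 0.178], [2.87, 4.05, 0], 0],
    [[0, 0, 0.178], [2.87, 4.05, 0], 0],
    [[0, 0, 0.178], [2.87, 4.05, 0], 0],
    [[0, 0, 0.178], [2.87, 4.05, 0], 0],
    [[0, 0, 0], [2.87, 4.05, 0], 0],
    [[0, 0, 0], [2.87, 4.05, 0], 0],
    [[0, 0, 0], [2.87, 4.05, 0], 0],
    [[0, 0, 0], [2.87, 4.05, 0], 0],
  ],
  force=60,
)

```text
clock: 1.1
position: [0.3862, -0.2279, 0.2421]
ee_rot: [-0.0, 0.881, 0.474, -0.0]
contact_force: [1.6, -0.7, 0.2]
width: -0.0003
gripper_force: 0.0
```

Emit:
drive_tool(
  rows=[
    [[0, 0, 0], [2.87, 4.05, 0], 0],
    [[0, 0, 0], [2.87, 4.05, 0], 0],
    [[0, 0, 0], [2.87, 4.05, -1], 0],
    [[0, 0, 0], [2.87, 4.05, -1], 0],
    [[0, 0, 0], [2.87, 4.05, -2], 0],
    [[0, 0, 0], [2.87, 4.05, -2], 0],
    [[0, 0, 0], [2.87, 4.05, -2], 0],
    [[0, 0, 0], [0, 0, 0], 0],
  ],
)

```text
clock: 2.1
position: [0.5867, 0.0568, 0.1597]
ee_rot: [-0.001, 0.88, 0.475, -0.001]
contact_force: [-0.6, -1.4, -0.9]
width: -0.0002
gripper_force: 0.0
```

```bash
python3 - <<'E'
from h import *
import cv2
s=manip.get_state();c=eyes.get_calibration("wrist")
cv2.imwrite("pics/w1.png",eyes.get_image("wrist")[:,:,::-1])
print(s);print(c)
y=np.array([.551,.8345]);R=cv2.Rodrigues(np.zeros(3))
print(proj(c,[.5868,.0540,.046]),proj(c,[.4846,-.0967,.056]))
np.savez("w1.npz",K=c["camera_matrix"],V=c["view"])
E
```

```text
{'clock': 2.1, 'qpos': array([-2.20356279e-02,  3.55175949e-01,  1.60026783e+00,  8.76178212e-04,
        1.18988709e+00,  5.57812361e-01]), 'qd': array([-0.04746589, -0.04818512,  0.01707931, -0.04317203,  0.03631523,
       -0.01664799]), 'effort': array([  1.30308934, -43.36948156, -23.15104544,   0.32621104,
        -0.28334948,   0.11927962]), 'position': array([0.58672003, 0.05677362, 0.15970309]), 'ee_rot': array([-0.00127785,  0.87981954,  0.47530403, -0.00142331]), 'contact_force': array([-0.63864782, -1.35844441, -0.93634124]), 'moment': array([ 0.02110225, -0.02392104,  0.02853958]), 'gripper_force': 0.0, 'width': -0.00016505746483558357}
{'camera_matrix': array([[420.00448169,   0.        , 326.9055555 ],
       [  0.        , 420.00448169, 236.47184343],
       [  0.        ,   0.        ,   1.        ]]), 'view': array([[ 0.83677723, -0.54753613, -0.00283942, -0.4592226 ],
       [ 0.52016509,  0.79654508, -0.30813019, -0.33490256],
       [ 0.17097413,  0.25635936,  0.95133996, -0.41721488],
       [ 0.        ,  0.        ,  0.        ,  1.        ]])}
[330.30843909 237.81672909] [325.6249508  479.66777608]
```

View pics/w1.png

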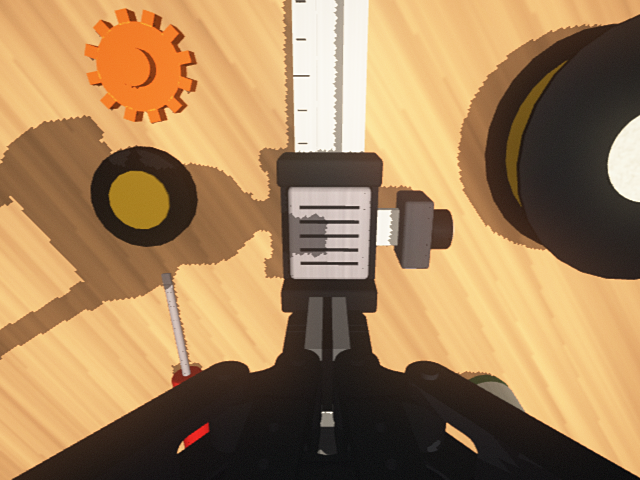

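The pad corners in the wrist view are about (287,187), (371,187), (368,278) and (289,278). The carriage is lined up with the tool and nothing is in the way.

```bash
python3 - <<'E'
from h import *
d=np.load("w1.npz");c=dict(camera_matrix=d["K"],view=d["V"])
pc=[ray(c,p,.046)[:2] for p in((287,187),(371,187),(368,278),(289,278))]
m=np.mean(pc,0);print(m,[np.linalg.norm(pc[i]-pc[i-1]) for i in range(4)])
e=pc[0]+pc[1]-pc[2]-pc[3];print(np.arctan2(-e[0],e[1]))
r=[np.mean([ray(c,p,.02)[:2] for p in q],0) for q in (((293,5),(368,5)),((293,145),(366,145)))]
e=r[0]-r[1];print("rail yaw",np.arctan2(-e[0],e[1]),r)
s=manip.get_state();print(s["position"],m-s["position"][:2])
E
```

```text
[0.58730228 0.05655369] [np.float64(0.05872095758213527), np.float64(0.04989843748645981), np.float64(0.05868498712931221), np.float64(0.050330762052485385)]
-0.5833116450595388
rail yaw -0.5847998399551839 [array([0.65965186, 0.16551928]), array([0.6157521 , 0.09921047])]
[0.58606222 0.05514177 0.16071585] [0.00124006 0.00141192]
```

Emit:
drive_tool(
  rows=[
    [[0, 0, 0], [0, 0, -3], 0],
    [[0, 0, 0], [0, 0, -3], 0],
    [[0, 0, 0], [0, 0, -2], 0],
    [[0, 0, 0], [0, 0, -1], 0],
    [[0, 0, 0], [0, 0, 0], 0],
    [[0, 0, 0], [0, 0, 0], 0],
  ],
)

```text
clock: 2.9
position: [0.5872, 0.0537, 0.0734]
ee_rot: [0.001, 0.881, 0.473, 0.001]
contact_force: [0.2, 0.1, -0.0]
width: 0.0001
gripper_force: 0.0
```

Emit:
drive_tool(
  rows=[
    [[0, 0, 0], [0, 0, -0.5], 0],
    [[0, 0, 0], [0, 0, -0.3], 0],
    [[0, 0, 0], [0, 0, -0.3], 0],
    [[0, 0, 0], [0, 0, 0], 0],
    [[0, 0, 0], [0, 0, 0], 0],
  ],
)

```text
clock: 3.52
position: [0.5866, 0.0541, 0.0613]
ee_rot: [0.0, 0.881, 0.474, -0.0]
contact_force: [-0.0, -0.5, 0.6]
width: -0.0007
gripper_force: 0.0
```

Tip at about 0.050, still 4 mm above the pad.

Emit:
drive_tool(
  rows=[
    [[0, 0, 0], [0, 0, -0.3], 0],
    [[0, 0, 0], [0, 0, -0.3], 0],
    [[0, 0, 0], [0, 0, -0.1], 0],
    [[0, 0, 0], [0, 0, 0], 0],
    [[0, 0, 0], [0, 0, 0], 0],
  ],
)

```text
clock: 4.15
position: [0.5871, 0.0545, 0.0565]
ee_rot: [0.0, 0.881, 0.474, 0.001]
contact_force: [-4.1, 0.9, 13.2]
width: 0.0
gripper_force: 6.7
```

Emit:
drive_tool(
  rows=[
    [[0, 0, 0], [0, 0, -0.2], 0],
    [[0, 0, 0], [0, 0, -0.2], 0],
    [[0, 0, 0], [0, 0, -0.1], 0],
    [[0, 0, 0], [0, 0, -0.1], 0],
    [[0, 0, 0], [0, 0, 0], 0],
    [[0, 0, 0], [0, 0, 0], 0],
  ],
)

```text
clock: 4.9
position: [0.5872, 0.0546, 0.0509]
ee_rot: [0.0, 0.881, 0.474, 0.001]
contact_force: [-3.5, 1.8, 16.1]
width: 0.0001
gripper_force: 7.6
```

Emit:
drive_tool(
  rows=[
    [[0, 0, 0], [0, 0, -0.15], 0],
    [[0, 0, 0], [-0.22, -0.33, 0], 0],
    [[0, 0, 0], [-0.44, -0.67, 0], 0],
    [[0, 0, 0], [-0.44, -0.67, 0], 0],
    [[0, 0, 0], [-0.44, -0.67, 0], 0],
    [[0, 0, 0], [-0.22, -0.33, 0], 0],
    [[0, 0, 0], [0, 0, 0], 0],
    [[0, 0, 0], [0, 0, 0], 0],
  ],
)

```text
clock: 5.9
position: [0.5699, 0.0281, 0.0508]
ee_rot: [0.0, 0.881, 0.473, 0.002]
contact_force: [-5.1, 2.6, 24.2]
width: -0.0002
gripper_force: 12.3
```

```bash
python3 - <<'E'
from h import *
import cv2
cv2.imwrite("pics/s2.png",cv2.resize(eyes.get_image("scene")[170:390,230:450,::-1],None,fx=2.5,fy=2.5))
E
```

```text
(no output)
```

View pics/s2.png

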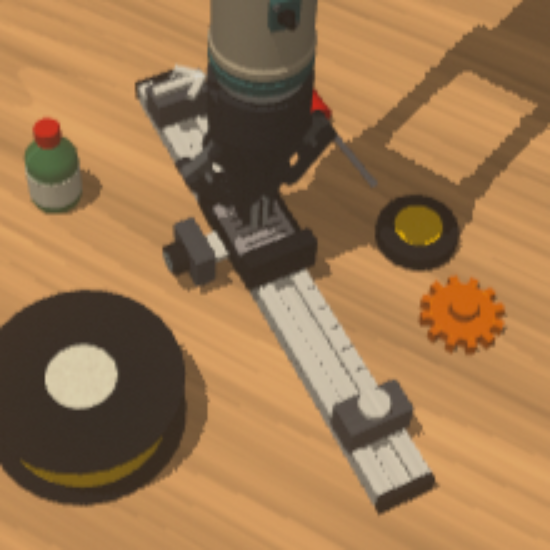

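The carriage follows the fingertips: its camera moved from about (314,281) to (308,270) in scene pixels. The pad stays down and the lateral force is about 1 N, so I'll keep going.

Emit:
drive_tool(
  rows=[
    [[0, 0, 0], [-0.28, -0.42, 0], 0],
    [[0, 0, 0], [-0.55, -0.83, 0], 0],
    [[0, 0, 0], [-0.55, -0.83, 0], 0],
    [[0, 0, 0], [-0.55, -0.83, 0], 0],
    [[0, 0, 0], [-0.55, -0.83, 0], 0],
    [[0, 0, 0], [-0.55, -0.83, 0], 0],
    [[0, 0, 0], [-0.55, -0.83, 0], 0],
    [[0, 0, 0], [-0.28, -0.42, 0], 0],
  ],
)

```text
clock: 6.95
position: [0.5314, -0.0304, 0.0508]
ee_rot: [0.001, 0.881, 0.473, 0.002]
contact_force: [-5.4, 3.9, 26.4]
width: 0.0001
gripper_force: 13.5
```

Emit:
drive_tool(
  rows=[
    [[0, 0, 0], [-0.17, -0.25, 0], 0],
    [[0, 0, 0], [-0.17, -0.25, 0], 0],
    [[0, 0, 0], [-0.17, -0.25, 0], 0],
    [[0, 0, 0], [0, 0, 0], 0],
    [[0, 0, 0], [0, 0, 0], 0],
  ],
)

```text
clock: 7.58
position: [0.5264, -0.038, 0.0508]
ee_rot: [0.001, 0.881, 0.473, 0.002]
contact_force: [-5.8, 3.5, 27.9]
width: 0.0001
gripper_force: 13.9
```

Emit:
drive_tool(
  rows=[
    [[0, 0, 0], [-0.17, -0.25, 0], 0],
    [[0, 0, 0], [-0.17, -0.25, 0], 0],
    [[0, 0, 0], [0, 0, 0], 0],
    [[0, 0, 0], [0, 0, 0], 0],
  ],
)

```text
clock: 8.07
position: [0.523, -0.043, 0.0508]
ee_rot: [0.001, 0.881, 0.473, 0.002]
contact_force: [-5.4, 2.3, 27.3]
width: 0.0001
gripper_force: 13.9
```

Emit:
drive_tool(
  rows=[
    [[0, 0, 0], [-0.11, -0.17, 0], 0],
    [[0, 0, 0], [-0.11, -0.17, 0], 0],
    [[0, 0, 0], [0, 0, 0], 0],
    [[0, 0, 0], [0, 0, 0], 0],
  ],
)

```text
clock: 8.57
position: [0.5216, -0.0454, 0.0508]
ee_rot: [0.0, 0.881, 0.473, 0.003]
contact_force: [-3.2, 6.6, 26.9]
width: 0.0003
gripper_force: 13.5
```

Emit:
drive_tool(
  rows=[
    [[0, 0, 0], [-0.11, -0.17, 0], 0],
    [[0, 0, 0], [-0.11, -0.17, 0], 0],
    [[0, 0, 0], [0, 0, 0], 0],
    [[0, 0, 0], [0, 0, 0], 0],
  ],
)

```text
clock: 9.07
position: [0.5212, -0.0466, 0.0508]
ee_rot: [-0.0, 0.882, 0.472, 0.006]
contact_force: [0.4, 14.3, 24.4]
width: -0.0001
gripper_force: 12.1
```

The carriage stopped after 120.8 mm of travel (120.5 expected), with push force building to about 12 N, so it is against the stop. I'll ease off most of the push, then lift straight up.

Emit:
drive_tool(
  rows=[
    [[0, 0, 0], [0.1, 0.15, 0], 0],
    [[0, 0, 0], [0.06, 0.08, 0], 0],
    [[0, 0, 0], [0, 0, 0], 0],
    [[0, 0, 0], [0, 0, 0], 0],
  ],
)

```text
clock: 9.57
position: [0.5213, -0.0463, 0.0508]
ee_rot: [0.001, 0.881, 0.473, 0.003]
contact_force: [-3.4, 7.2, 27.4]
width: -0.0002
gripper_force: 13.2
```

Emit:
drive_tool(
  rows=[
    [[0, 0, 0], [0, 0, -0.0], 0],
    [[0, 0, 0], [0, 0, 0.3], 0],
    [[0, 0, 0], [0, 0, 0.3], 0],
    [[0, 0, 0], [0, 0, 0.3], 0],
    [[0, 0, 0], [0, 0, 0.5], 0],
    [[0, 0, 0], [0, 0, 1], 0],
    [[0, 0, 0], [0, 0, 2], 0],
    [[0, 0, 0], [0, 0, 3], 0],
  ],
)

```text
clock: 10.58
position: [0.5182, -0.0479, 0.1208]
ee_rot: [-0.001, 0.881, 0.474, -0.001]
contact_force: [0.2, -0.4, -0.0]
width: 0.0001
gripper_force: 0.0
```

Emit:
drive_tool(
  rows=[
    [[0, 0, 0], [0, 0, 5], 0],
    [[0, 0, 0], [1.6, 2.5, 3], 0],
    [[0, 0, 0], [1.6, 2.5, 0], 0],
    [[0, 0, 0], [0, 0, 0], 0],
    [[0, 0, 0], [0, 0, 0], 0],
  ],
)

```text
clock: 11.2
position: [0.5501, 0.0017, 0.2003]
ee_rot: [-0.0, 0.881, 0.474, -0.001]
contact_force: [-0.4, -0.6, -0.4]
width: -0.0003
gripper_force: 0.0
```

```bash
python3 - <<'E'
from h import *
import cv2
c=eyes.get_calibration("wrist");np.savez("w3.npz",K=c["camera_matrix"],V=c["view"])
cv2.imwrite("pics/w3.png",eyes.get_image("wrist")[:,:,::-1])
cv2.imwrite("pics/s3.png",cv2.resize(eyes.get_image("scene")[170:370,240:440,::-1],None,fx=3,fy=3,interpolation=cv2.INTER_CUBIC))
E
```

```text
(no output)
```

View pics/w3.png

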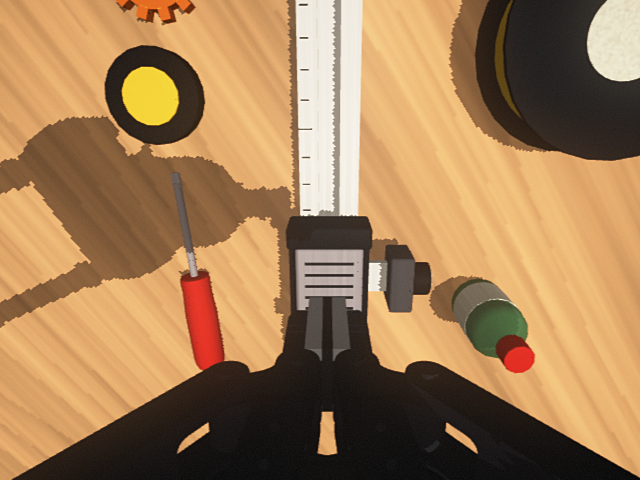

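View pics/s3.png

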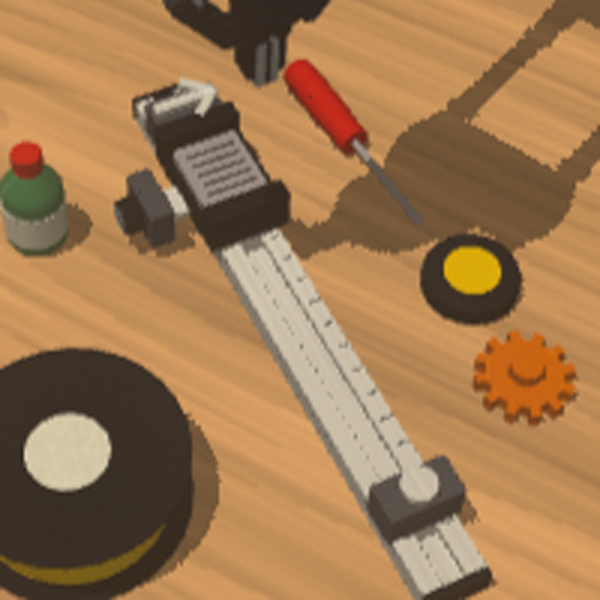

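The carriage is right up against the arrow stop at about (190,110) in the crop, with no visible gap. The pad is up, nothing else has moved and the gripper is clear.

```bash
python3 -c "
from rig import job
print(job.sign_off())"
```

```text
the job is handed in; nothing more can be done
None
```

The carriage is against the arrow-marked stop with its pad released and the arm clear; the job was handed in at about 11 s, and I don't have the verdict.

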